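# Spray the joint, then hold a rod mount against the sprung plate

### The arm

A 6-joint arm with a two-finger parallel gripper is mounted at the origin on a cart in front of the work surface, level with it; the furniture and walls round the work are solid. World frame = base frame: x ahead of the robot, y to its left, z up, the work surface at z = 0. Lengths are in m, angles in rad, forces in N, time in s.
With the tool pointing down it reaches from about 0.3 to 0.875 m from the base axis. Payload 6.4 kg.
Tool frame: the origin (TCP) lies midway between the tips of the shut fingers; the grasp point (between the pads) lies 19 mm behind it (ctrl.pinch_z is the distance from the TCP to the grasp point, in m); z points along the fingers, y is the line along which they close (so a half turn about z gives the same grasp; the last joint's range is limited). The gripper opens to 85 mm and grips with 20 to 120 N. Pads are 22 mm wide; open, the fingers measure 114 mm over their backs; the gripper's body (76 mm by 85 mm) begins 54 mm behind the grasp point. The pads swing forward as they close: fully open they stand 13 mm farther back than shut.
Start: joints at [-1.343, 0.181, 1.607, -0, 1.354, -0.206], TCP at [0.242, -0.522, 0.231] pointing down, gripper open.
Joint ranges: [-2.99, 2.99], [-0.89, 2.07], [0.3, 2.58], [-1.14, 4.28], [0, 2.63], [-3.12, 3.12]. Speed limits (rad/s): [2.57, 2.57, 3.01, 3.14, 3.14, 3.14].

### API

Orientations are given as a unit quaternion [w, x, y, z].
In Python, from bench import ctrl gives the robot as it stands.
- The arm moves only by the tool apply_moves, never from a script. Its argument "moves" is a list of rows, each an object with "jaw": the opening, from 0 (shut) to 1 (fully open); "offset": the shift along the tool's x, y, z in mm, a list of three; "rot": the turn, a rotation vector about the tool's x, y, z in degrees, a list of three. In form: [{"jaw": jaw, "offset": [dx, dy, dz], "rot": [ax, ay, az]}, ...]. A call has exactly 5 rows; each row shifts and turns the commanded pose from where the row before left it, along the tool's axes as they then stand; what a row does not reach is not made up. A row lasts 1/8 s, in which the tool goes at most 62.5 mm and 10.7 degrees, less where a joint would pass 70% of its speed; a pose out of reach is approached as far as the arm can. A call is refused whole if a number of a shift passes 62.5 or a number of a turn 10.7, either way. A call with a gripper value outside its range is refused whole. The fingers move at their own pace and stop on an object; the grip force is fixed at half the most. Time passes only in rows, so rows that do not move let the fingers close, or fill a call up. It gives the time, the measured TCP pose, the force, the opening and the grip force at its end, in the units of the state.
- ctrl.get_obs(): the state, without advancing time (a new reading comes with each control period).
- ctrl.camera(name): name is "scene" or "top" or "wrist"; returns (picture, depth): 480x640x3 uint8, red, green, blue; 480x640 float32, m along the optical axis (not along the pixel's ray), 0 where there is no reading.
- ctrl.camera_params(name): a dict with "K" (3x3 intrinsics, pixels), "dist" ([k1, k2, p1, p2, k3] as OpenCV has them; the pictures are not rectified), "cam_to_world" (4x4, takes a point from camera to world coordinates); the wrist camera has in their place "mount" (4x4, takes a point from camera to tool coordinates, whose origin is the TCP and whose axes are the flange's). Camera axes: x right, y down, z forward; pixel columns grow to the right and rows downward; lengths in m; the calibration is good to about 2 mm. A picture is of the moment at which its call begins: read the wrist's pose just before it. camera_params takes no time and is no camera call.
- ctrl.hand_in(): hands the job in; it is judged then, once.
Trained networks look in the newest picture that a camera, given by its name, has taken for a name from the list of things; names that differ only in an ending like _2 or _b are one class to them, and where a whole thing is asked for, a point or a joint stands for the part that bears it (a point fixed in the world has none). Each returns a list of dicts, best first, with "score" (0 to 1); they miss things now and then, are a little off and sometimes report something else, mostly with a low value. They report only what shows in the picture. A call takes as long as a camera call. They do not tell look-alikes from the thing itself.
- ctrl.outline_of(camera, target): "region" (480x640 bool, what is visible of it) and "position" ([column, row] in pixels, amid what is visible of it).
The state is a dict: "time_s": time; "q": joint angles; "dq": joint speeds; "joint_efforts": joint torques, N m; "eef_pos": TCP position; "eef_rot": TCP orientation; "wrist_force": force on the tool from outside, world axes, zero at the start; "torque": the same for the moment, N m; "opening": opening from 0.0 (shut) to 1.0 (fully open); "grasp_force": force on a finger pad.
Only numpy, scipy, OpenCV 4.12 (cv2) and the standard library are available. Lean on these libraries where they do the work, as an engineer would, in place of code of your own. Each camera call takes 0.05 s, during which the arm holds its last target. There are 200 camera calls.

### The job

Press the nozzle cap of the spray can on the jig right down and let it spring back up, to wet the backing plate. Then stand the aluminium rod mount on the jig board, one of its wide drilled faces flat against the middle of the sprung backing plate, and press it steadily with about 10 N, which pushes the plate back half its travel (never to its stop). Finish while still holding it pressed there with the gripper, for the person who will drive the screws, and leave the cross clamp, slotted mass and card box alone.

Things in the scene. Friction and masses are not known exactly. Their poses are not given: they have to be found in the camera images.
- jig: Fixed plywood jig board 12 mm thick on the table, from x = -90 to +70 mm and y = -150 to +150 mm of its origin (on the table). Its x axis is the pressing direction (ahead, turned left 0.15 to 0.5 rad). Fixed steel fence at x = 57 to 67, y = 7 to 103 mm, top 68 mm above the table. The spray can (45 mm across, holder ring 58 mm) stands fixed at x = 10, y = -100 mm.
- seat (a point): Point fixed on the jig, on the board's top (12 mm above the table) below the middle of the backing plate's front face as it stands at rest; axes as the jig's. It does not move when the plate is pushed.
- backing_plate (a joint): Travel of the sprung upright backing plate before the fence, along the jig's +x: 0 at rest, 0.018 m at its stop. Aluminium, 8 mm thick, 70 mm wide, from 2 to 50 mm above the board, on two guide rods with springs. It pushes back with 2 N at 0, plus 0.88 N per mm: 6 N at 4.5 mm, 10 N at 9 mm, 14 N at 13.6 mm.
- plate_face (a point): Centre of the backing plate's flat front face (the face that looks along the jig's -x), 26 mm above the board; moves with the plate, axes as the jig's.
- nozzle_cap (a joint): How far the spray can's nozzle cap is pressed down: 0 up, 0.006 m fully down. Sprung: about 2 N to start, about 6.5 N when fully down; it springs back up by itself.
- cap_top (a point): Centre of the flat top of the round white nozzle cap (26 mm across, 15 mm tall, 127 mm above the table when up), on the spray can; moves with the cap, z up.
- mount_center (a point): Centre of the loose rod mount, an aluminium block 26 mm deep (its x) x 36 mm wide (its y) x 50 mm tall, 0.14 kg, standing on the table left of the jig. Its two 36 mm wide faces (square to x) each show two small screw holes, one above the other; either may face the plate. Grip it by the plain sides (square to y), 36 mm apart.
- spare_clamp: Loose cross clamp of cast metal with black thumb screws, 64 x 66 x 66 mm, origin under it on the table; leave it alone.
- mass_100: Loose brass-coloured slotted disc, 38 mm across, 11 mm thick, origin under it; leave it alone.
- fuse_box: Loose small brown card box, 38 x 58 x 18 mm tall, origin under it; leave it alone.
There are look-alikes about, which are no part of the job. Leave any blue look-alike of the part that bears mount_center alone.

How it is judged:
On the way, in this order (a step that is already met when the one before it is completed fails the run):
1. the nozzle cap is pressed down (value of joint nozzle_cap above 0.0045 m), for 0.05 s.
2. the nozzle cap is up again (value of joint nozzle_cap below 0.001 m), for 0.1 s.
3. the rod mount stands flat against the middle of the backing plate and is pressed with 6 to 14 N (contact force between rod_mount and backing_plate between 6 and 14 N and y of mount_center in the frame of seat between -0.006 and 0.006 m and z of mount_center in the frame of seat below 0.03 m and angle between mount_center's own z axis and vertical below 0.1 rad and angle between the x axis of mount_center and the x axis of seat, either way round below 0.1 rad), for 0.5 s.
At the end, for the whole second after the job is handed in: The gripper still holds or pushes the rod mount (more than 1 N on it): it presses the backing plate with 6 to 14 N, stands upright (0.1 rad) on the board (its foot at most 5 mm above it), square to the plate (0.1 rad) and within 6 mm of its middle, at rest; the nozzle cap is up (all of step 3 and contact force between the fingers and rod_mount above 1 N and value of joint nozzle_cap below 0.001 m and linear speed of rod_mount below 0.01 m/s); the arm keeps its last pose, push and grip.
It fails at once if the backing plate is run to its stop (value of joint backing_plate above 0.0174 m).
It fails at once if a bystander (cross clamp, slotted mass, card box) is moved by more than 20 mm (distance of any of spare_clamp, mass_100, fuse_box from where it was at the start of the episode above 0.02 m).
It also fails if it takes over 54 s, if anything falls off the work surface, if the arm or the gripper's body presses on something with over 40 N, if the wrist force passes 120 N, or if a joint passes its speed limit or range.

## Working session

There is one attempt and no reset: what is moved stays moved. The work goes in short steps, Python scripts to look and compute and a tool call to move; the robot and the scene stay as the last step left them, time stands still between calls to the robot, and variables do not carry over. Pictures are saved under pics/ and viewed, at most 10 in all, crops included, and the job is handed in when it is done.

Besides the shell and the picture viewer there is one more tool, called in YAML: its name, and indented under it one key for each argument. apply_moves: Moves the arm, as the interface text tells. Its arguments: {"type":"object","properties":{"moves":{"type":"array"}},"required":["moves"]}

```bash
mkdir -p pics; ls; cat > h.py <<'E'
import numpy as np, cv2
from bench import ctrl
from scipy.spatial.transform import Rotation as R
def obs(): return ctrl.get_obs()
def tcp(o=None):
    o=o or obs(); q=o['eef_rot']; T=np.eye(4); T[:3,:3]=R.from_quat([q[1],q[2],q[3],q[0]]).as_matrix(); T[:3,3]=o['eef_pos']; return T
def shot(name):
    T=tcp(); im,d=ctrl.camera(name); p=ctrl.camera_params(name)
    C=T@np.array(p['mount']) if name=='wrist' else np.array(p['cam_to_world'])
    return im,d,np.array(p['K']),np.array(p['dist']),C
def cloud(d,K,dist,C,mask=None):
    m=(d>0)
    if mask is not None: m&=mask
    r,c=np.nonzero(m); u=cv2.undistortPoints(np.stack([c,r],1).astype(float)[:,None],K,dist)[:,0]
    z=d[r,c]; P=np.c_[u*z[:,None],z]; return P@C[:3,:3].T+C[:3,3], r,c
def save(im,n): cv2.imwrite('pics/'+n+'.png',im[...,::-1])
E
python3 - <<'E'
from h import *
for n in('scene','top'):
    im,d,K,D,C=shot(n); save(im,n+'0'); print(n,C[:3,3])
    for t in ['mount_center','nozzle_cap','backing_plate','jig','spare_clamp','mass_100','fuse_box']:
        for o in ctrl.outline_of(n,t)[:3]:
            P,_,_=cloud(d,K,D,C,o['region'])
            print(t,round(o['score'],2),np.round(o['position']),o['region'].sum(),np.round(np.median(P,0),3) if len(P) else '',np.round(np.percentile(P,[3,97],axis=0),3).tolist() if len(P) else '')
o=obs();print(o['eef_rot'],o['wrist_force'],o['opening'],ctrl.pinch_z)
print(ctrl.camera_params('wrist')['mount'])
E
```

```text
pics
scene [0.16325807 0.60780854 0.76294056]
mount_center 0.84 [263. 362.] 456 [0.469 0.253 0.047] [[0.455, 0.229, 0.005], [0.486, 0.264, 0.051]]
mount_center 0.75 [317. 346.] 523 [0.403 0.176 0.042] [[0.387, 0.157, 0.004], [0.423, 0.182, 0.052]]
mount_center 0.62 [298. 378.] 613 [0.394 0.251 0.043] [[0.381, 0.229, 0.002], [0.415, 0.265, 0.051]]
nozzle_cap 0.41 [307. 195.] 92 [ 0.583 -0.115  0.125] [[0.574, -0.128, 0.115], [0.594, -0.108, 0.129]]
backing_plate 0.92 [310. 275.] 338 [0.505 0.025 0.046] [[0.479, -0.016, 0.012], [0.557, 0.06, 0.064]]
jig 0.82 [319. 267.] 7266 [ 0.5   -0.037  0.013] [[0.385, -0.175, 0.009], [0.621, 0.086, 0.096]]
jig 0.45 [315. 174.] 495 [ 0.674 -0.312  0.03 ] [[0.639, -0.383, 0.0], [0.712, -0.293, 0.066]]
spare_clamp 0.6 [317. 175.] 514 [ 0.673 -0.313  0.029] [[0.639, -0.384, 0.0], [0.704, -0.292, 0.066]]
mass_100 0.83 [226. 346.] 295 [0.562 0.243 0.009] [[0.546, 0.225, 0.002], [0.579, 0.258, 0.012]]
fuse_box 0.69 [327. 432.] 918 [0.308 0.296 0.018] [[0.283, 0.268, 0.003], [0.336, 0.321, 0.02]]
top [ 0.2376217  -0.02378749  1.32866054]
mount_center 0.54
[... 571 characters left out ...]
, 0.095]]
spare_clamp 0.63 [434. 175.] 512 [ 0.669 -0.321  0.032] [[0.638, -0.37, -0.0], [0.69, -0.296, 0.067]]
mass_100 0.5 [219. 224.] 169 [0.564 0.236 0.01 ] [[0.548, 0.221, -0.003], [0.582, 0.253, 0.015]]
fuse_box 0.75 [199. 322.] 377 [0.308 0.288 0.018] [[0.281, 0.262, 0.003], [0.333, 0.315, 0.023]]
[3.07465523e-05 9.76566940e-01 2.15213870e-01 1.52318263e-05] [-0.0619567   0.94518594  0.06810717] 0.9980778581278688 0.0187
[[-1.02392788e-03 -9.51385562e-01 -3.08000754e-01  7.80524212e-02]
 [ 9.99998830e-01 -6.24100359e-04 -1.39664142e-03 -4.66804817e-04]
 [ 1.13652110e-03 -3.08001823e-01  9.51385088e-01 -1.42433081e-01]
 [ 0.00000000e+00  0.00000000e+00  0.00000000e+00  1.00000000e+00]]
```

View pics/scene0.png

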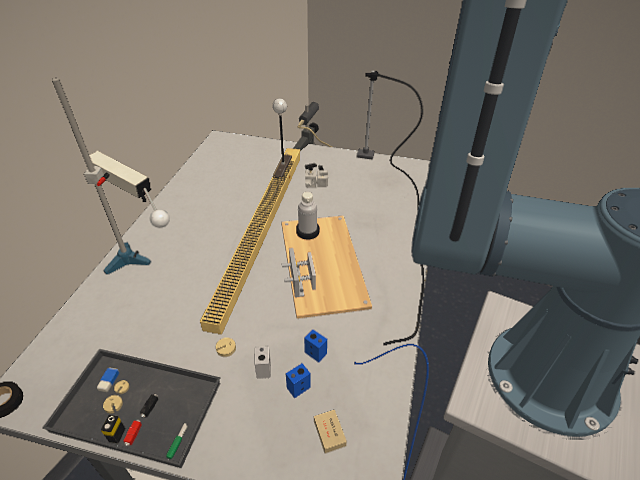

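View pics/top0.png

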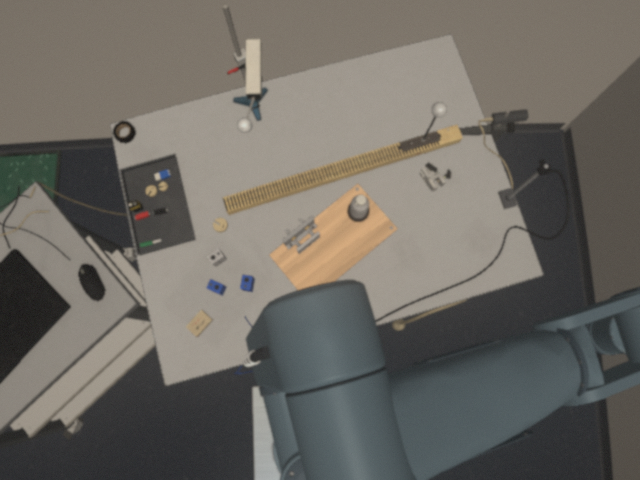

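The scene picture shows the aluminium mount (light grey) at (263,362). Its blue look-alikes are at (317,346) and (298,378). The spray can is at (307,205), the plate and fence at (303,272), the slotted mass at (226,346), the card box at (330,430) and the clamp at (317,175). The top picture agrees, with the mount at (218,257) and the blue ones at (250,284) and (216,286). I choose the grey one and check it in a close crop.

```bash
python3 - <<'E'
from h import *
from scipy.optimize import minimize
S={}
for n in('scene','top'):
    im,d,K,D,C=shot(n); P,r,c=cloud(d,K,D,C)
    o=max(ctrl.outline_of(n,'jig'),key=lambda o:o['region'].sum())
    Q,rr,cc=cloud(d,K,D,C,o['region'])
    b=Q[(Q[:,2]>.006)&(Q[:,2]<.018)]
    rect=cv2.minAreaRect((b[:,:2]*1000).astype(np.float32)); print(n,'board',rect, np.median(b[:,2]))
    t=P[(abs(P[:,0]-.47)<.05)&(abs(P[:,1]-.245)<.05)&(P[:,2]>.043)&(P[:,2]<.06)]
    print('mount top',cv2.minAreaRect((t[:,:2]*1000).astype(np.float32)),np.median(t[:,2]),len(t))
    t=P[(abs(P[:,0]-.583)<.04)&(abs(P[:,1]+.115)<.04)&(P[:,2]>.1)]
    print('cap',np.round(np.percentile(t,[2,50,98],axis=0),4).tolist(),len(t)); t=t[t[:,2]>.12];print(t.mean(0),len(t), cv2.minEnclosingCircle((t[:,:2]*1000).astype(np.float32)))
    # plate/fence above 30mm
    t=Q[(Q[:,2]>.03)&(Q[:,1]>-.05)]; S[n]=t
    np.save(n+'_Q.npy',Q)
    if n=='scene':
        a=cv2.resize(im[220:400,200:380],(540,540),interpolation=cv2.INTER_CUBIC); save(a,'crop0')
E
```

```text
scene board ((508.9336853027344, -54.09712219238281), (160.23670959472656, 303.5310363769531), 37.68180847167969) 0.012444601616491524
mount top ((473.1419982910156, 244.86654663085938), (23.71710777282715, 38.047828674316406), 33.70995330810547) 0.04925590291089754 265
cap [[0.5724, -0.1314, 0.1006], [0.5823, -0.1153, 0.1189], [0.5979, -0.1065, 0.1289]] 172
[ 0.58395396 -0.11780628  0.12578959] 83 ((583.5667114257812, -119.2024917602539), 14.854761123657227)
top board ((507.683837890625, -57.63934326171875), (160.98226928710938, 301.0782165527344), 37.66155242919922) 0.012298059354250435
mount top ((472.7312316894531, 242.162109375), (27.93548583984375, 36.45231628417969), 34.75361633300781) 0.05002221278736507 157
cap [[0.5689, -0.1402, 0.1004], [0.5803, -0.1228, 0.125], [0.5949, -0.1087, 0.1313]] 152
[ 0.58327236 -0.12326752  0.12687434] 97 ((583.8997802734375, -121.81927490234375), 14.98227596282959)
```

View pics/crop0.png

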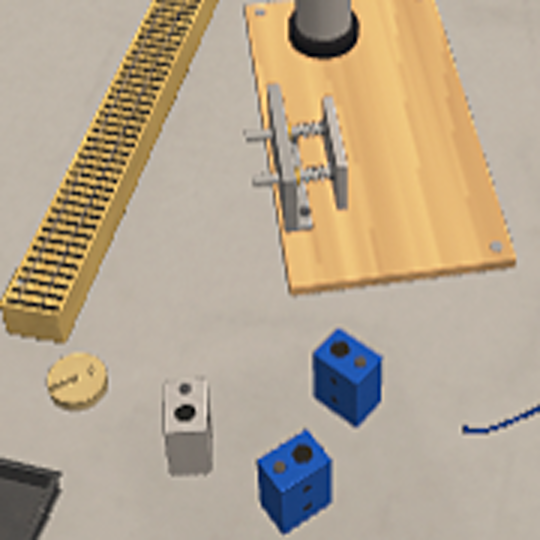

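The crop confirms it: the grey mount stands at crop (187,430), i.e. scene (263,362), and both blue ones are separate. The jig's yaw measures about 37.7°, and the can's place on the board agrees with that. I start moving towards a wrist view above the jig, shutting the jaws on the way.

apply_moves:
  moves:
    - {"jaw": 0,"offset": [0,0,-25],"rot": [0,0,-6.5]}
    - {"jaw": 0,"offset": [0,0,-25],"rot": [0,0,-6.5]}
    - {"jaw": 0,"offset": [56,-21,0],"rot": [0,0,0]}
    - {"jaw": 0,"offset": [56,-21,0],"rot": [0,0,0]}
    - {"jaw": 0,"offset": [56,-21,0],"rot": [0,0,0]}

```text
time_s: 1.62
eef_pos: [0.3363, -0.3675, 0.2814]
eef_rot: [0.0, 0.946, 0.324, 0.0]
wrist_force: [0.9, 0.4, -0.1]
opening: 0.002
grasp_force: 0.0
```

apply_moves:
  moves:
    - {"jaw": 0,"offset": [56,-21,0],"rot": [0,0,0]}
    - {"jaw": 0,"offset": [56,-21,0],"rot": [0,0,0]}
    - {"jaw": 0,"offset": [56,-21,0],"rot": [0,0,0]}
    - {"jaw": 0,"offset": [56,-21,0],"rot": [0,0,0]}
    - {"jaw": 0,"offset": [0,0,0],"rot": [0,0,0]}

```text
time_s: 2.25
eef_pos: [0.4624, -0.1616, 0.2815]
eef_rot: [-0.0, 0.945, 0.327, 0.0]
wrist_force: [-0.1, -1.0, -0.2]
opening: 0.0
grasp_force: 0.0
```

```bash
cat >> h.py <<'E'
def rel(target,yaw=None):
    T=tcp(); d=T[:3,:3].T@(np.array(target)-T[:3,3])*1000
    th=np.degrees(np.arctan2(T[1,0],T[0,0])); print('tool offset mm',np.round(d,1),'yaw',round(th,2), 'rotz', None if yaw is None else round(th-yaw,2))
E
python3 - <<'E'
from h import *
im,d,K,D,C=shot('wrist'); save(im,'w1'); print(K[0,0],C[:3,3])
for t in ['nozzle_cap','backing_plate']:
    for o in ctrl.outline_of('wrist',t)[:3]:
        P,_,_=cloud(d,K,D,C,o['region'])
        print(t,round(o['score'],2),np.round(o['position']),o['region'].sum(),np.round(np.median(P,0),3),np.round(np.percentile(P,[3,97],axis=0),3).tolist())
P,r,c=cloud(d,K,D,C)
t=P[(abs(P[:,0]-.583)<.05)&(abs(P[:,1]+.12)<.05)&(P[:,2]>.12)]; print(len(t))
if len(t)>50: print(t.mean(0),np.median(t[:,2]),cv2.minEnclosingCircle((t[:,:2]*1000).astype(np.float32)))
t=P[(P[:,2]>.006)&(P[:,2]<.018)]; print(cv2.minAreaRect((t[:,:2]*1000).astype(np.float32)))
rel([.5836,-.1205,.16],37.7)
E
```

```text
389.0893696061186 [ 0.52331816 -0.11269251  0.42399206]
nozzle_cap 0.84 [379.  52.] 1246 [ 0.581 -0.122  0.127] [[0.571, -0.133, 0.114], [0.593, -0.11, 0.128]]
backing_plate 0.68 [198.  43.] 1999 [0.503 0.008 0.049] [[0.479, -0.019, 0.02], [0.532, 0.042, 0.063]]
1173
[ 0.58158085 -0.12150404  0.12614738] 0.12656658733298254 ((582.0109252929688, -119.87028503417969), 15.275376319885254)
((420.24981689453125, -139.75283813476562), (497.82659912109375, 782.8255004882812), 52.02674865722656)
tool offset mm [124.8  39.8 121.2] yaw 37.86 rotz 0.16
```

View pics/w1.png

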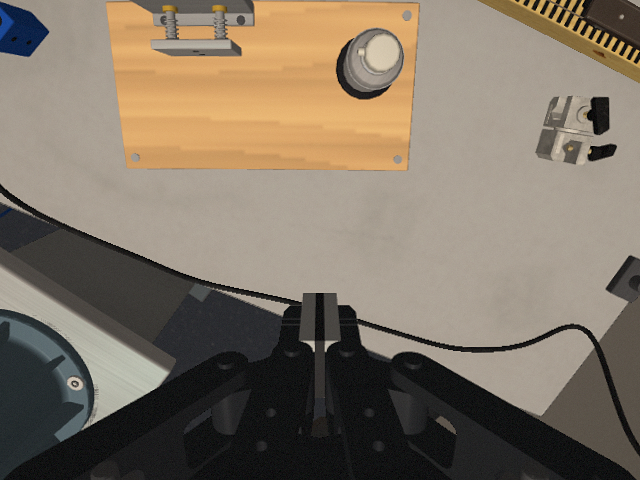

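The wrist view shows the cap at (379,52), the sprung plate at (198,43) and the clear board. Next I go above the cap.

apply_moves:
  moves:
    - {"jaw": 0,"offset": [50,16,0],"rot": [0,0,0]}
    - {"jaw": 0,"offset": [50,16,30],"rot": [0,0,0]}
    - {"jaw": 0,"offset": [24,8,40],"rot": [0,0,0]}
    - {"jaw": 0,"offset": [0,0,50],"rot": [0,0,0]}
    - {"jaw": 0,"offset": [0,0,20],"rot": [0,0,0]}

```text
time_s: 3.02
eef_pos: [0.5811, -0.1216, 0.1377]
eef_rot: [-0.002, 0.946, 0.323, -0.002]
wrist_force: [-0.0, -0.4, -0.1]
opening: -0.001
grasp_force: 0.0
```

apply_moves:
  moves:
    - {"jaw": 0,"offset": [0,0,0],"rot": [0,0,0]}
    - {"jaw": 0,"offset": [0,0,8],"rot": [0,0,0]}
    - {"jaw": 0,"offset": [0,0,6],"rot": [0,0,0]}
    - {"jaw": 0,"offset": [0,0,5],"rot": [0,0,0]}
    - {"jaw": 0,"offset": [0,0,1],"rot": [0,0,0]}

```text
time_s: 3.65
eef_pos: [0.5842, -0.1212, 0.1223]
eef_rot: [0.001, 0.946, 0.324, 0.001]
wrist_force: [-0.8, -1.3, 4.7]
opening: -0.0
grasp_force: 2.6
```

apply_moves:
  moves:
    - {"jaw": 0,"offset": [0,0,1],"rot": [0,0,0]}
    - {"jaw": 0,"offset": [0,0,1],"rot": [0,0,0]}
    - {"jaw": 0,"offset": [0,0,1],"rot": [0,0,0]}
    - {"jaw": 0,"offset": [0,0,0],"rot": [0,0,0]}
    - {"jaw": 0,"offset": [0,0,0],"rot": [0,0,0]}

```text
time_s: 4.28
eef_pos: [0.5843, -0.1212, 0.1209]
eef_rot: [0.001, 0.946, 0.325, 0.001]
wrist_force: [-4.9, -0.2, 14.1]
opening: -0.003
grasp_force: 7.2
```

apply_moves:
  moves:
    - {"jaw": 0,"offset": [0,0,-50],"rot": [0,0,0]}
    - {"jaw": 0,"offset": [0,0,-60],"rot": [0,0,0]}
    - {"jaw": 0.5,"offset": [6,-50,-30],"rot": [0,0,0]}
    - {"jaw": 1,"offset": [8,-60,0],"rot": [0,0,0]}
    - {"jaw": 1,"offset": [8,-60,0],"rot": [0,0,0]}

```text
time_s: 4.9
eef_pos: [0.4955, 0.0285, 0.2587]
eef_rot: [-0.0, 0.946, 0.324, 0.0]
wrist_force: [0.4, 0.0, 0.2]
opening: 0.64
grasp_force: 0.0
```

apply_moves:
  moves:
    - {"jaw": 1,"offset": [8,-60,0],"rot": [0,0,0]}
    - {"jaw": 1,"offset": [8,-60,0],"rot": [0,0,0]}
    - {"jaw": 1,"offset": [8,-60,0],"rot": [0,0,0]}
    - {"jaw": 1,"offset": [0,0,0],"rot": [0,0,0]}
    - {"jaw": 1,"offset": [0,0,0],"rot": [0,0,0]}

```text
time_s: 5.52
eef_pos: [0.405, 0.1839, 0.2584]
eef_rot: [0.0, 0.946, 0.325, 0.0]
wrist_force: [0.6, 0.1, -0.5]
opening: 0.995
grasp_force: 0.0
```

```bash
python3 - <<'E'
from h import *
im,d,K,D,C=shot('wrist'); save(im,'w2'); T=tcp();print(T[:3,3])
for o in ctrl.outline_of('wrist','mount_center')[:3]:
    P,_,_=cloud(d,K,D,C,o['region'])
    print(round(o['score'],2),np.round(o['position']),o['region'].sum(),np.round(np.median(P,0),3))
P,r,c=cloud(d,K,D,C)
t=P[(abs(P[:,0]-.472)<.04)&(abs(P[:,1]-.243)<.04)&(P[:,2]>.044)&(P[:,2]<.058)]; print(len(t))
t=t[np.linalg.norm(t[:,:2]-np.median(t[:,:2],0),axis=1)<.024]
print(cv2.minAreaRect((t[:,:2]*1000).astype(np.float32)),np.median(t[:,2]))
np.save('w2.npy',P)
rel([.4725,.2435,.1],34.2)
E
```

```text
[0.40547608 0.18336335 0.25836758]
0.95 [314.  96.] 1350 [0.472 0.242 0.05 ]
0.63 [334. 210.] 1423 [0.406 0.168 0.049]
0.57 [265. 162.] 1499 [0.399 0.243 0.049]
1311
((471.8204650878906, 242.80308532714844), (25.583498001098633, 36.053260803222656), 33.4405403137207) 0.04987055301931759
tool offset mm [ 89.9  -6.9 158.2] yaw 37.77 rotz 3.57
```

View pics/w2.png

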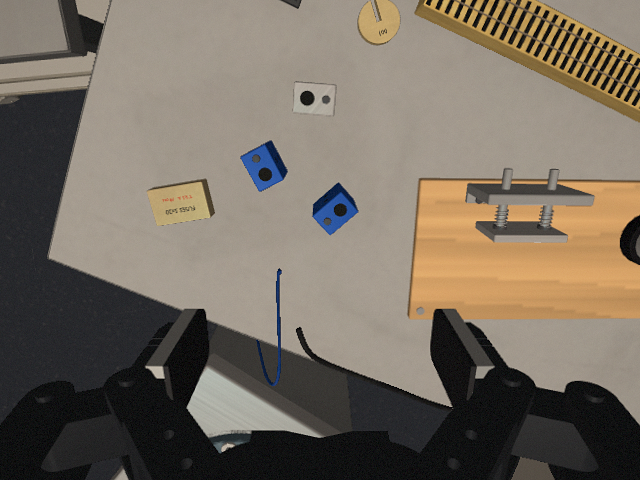

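The wrist view shows the grey mount at (314,96), clear of both blue ones (265,162) and (334,210). The plate is at (520,232), in front of the fence at (530,195). I now fit the jig and plate from this same view.

```bash
python3 - <<'E'
from h import *
P=np.load('w2.npy')
th=np.radians(37.7)
for nm,Q in (('w2',P),('scene',np.load('scene_Q.npy')),('top',np.load('top_Q.npy'))):
    t=Q[(Q[:,2]>.056)&(Q[:,2]<.072)&(abs(Q[:,0]-.505)<.08)&(abs(Q[:,1]-.02)<.08)]
    for lab,(a,b) in {'plate':(.058,.0645),'fence':(.066,.072)}.items():
        u=t[(t[:,2]>a)&(t[:,2]<b)]
        if len(u)>20:
            # cluster along jig x
            J=u[:,:2]@np.array([[np.cos(th),-np.sin(th)],[np.sin(th),np.cos(th)]])
            h,e=np.histogram(J[:,0],bins=np.arange(.36,.48,.004)); 
            print(nm,lab,len(u),[(round(x*1000),int(n)) for x,n in zip(e,h) if n])
            k=e[h[:].argmax()]+.002; s=abs(J[:,0]-k)<.008
            print('   rect',cv2.minAreaRect((u[s][:,:2]*1000).astype(np.float32)),np.median(u[s][:,2]),'jig',np.percentile(J[s],[1,50,99],axis=0).round(4).tolist())
b=P[(P[:,2]>.008)&(P[:,2]<.017)&(P[:,0]>.36)&(P[:,1]<.15)]
J=b[:,:2]@np.array([[np.cos(th),-np.sin(th)],[np.sin(th),np.cos(th)]]); print('board',np.percentile(J,[.5,99.5],axis=0))
rel([.4718-.0017,.2428-.0011,.011],33.4)
E
```

```text
w2 plate 834 [(392, 4), (396, 280), (400, 334), (404, 51), (432, 8), (436, 12), (440, 145)]
   rect ((498.6591796875, 9.28945541381836), (8.602611541748047, 71.21568298339844), 37.49363708496094) 0.06134973132668087 jig [[0.3963, -0.3316], [0.4006, -0.2968], [0.4045, -0.2625]]
w2 fence 1084 [(432, 266), (436, 459), (440, 359)]
   rect ((529.1054077148438, 32.54450988769531), (10.07398509979248, 95.70394897460938), 37.385276794433594) 0.06749051225537037 jig [[0.4336, -0.344], [0.4385, -0.2957], [0.4432, -0.2507]]
scene plate 114 [(396, 4), (400, 43), (404, 46), (436, 5), (440, 6), (444, 10)]
   rect ((502.6997375488281, 9.628549575805664), (8.341164588928223, 72.46991729736328), 37.85895538330078) 0.06225643664211333 jig [[0.3995, -0.3332], [0.4039, -0.2961], [0.4078, -0.2647]]
scene fence 149 [(436, 48), (440, 60), (444, 41)]
   rect ((531.9658813476562, 33.912315368652344), (9.86241340637207, 95.43693542480469), 37.82063293457031) 0.06818475423725656 jig [[0.4368, -0.3455], [0.4416, -0.2967], [0.4465, -0.2513]]
top plate 111 [(392, 1), (396, 44), (400, 34), (404, 6), (432, 20), (436, 4), (440, 2)]
   rect ((500.42376708984375, 7.013011932373047), (9.116153717041016, 69.33793640136719), 37.046180725097656) 0.06126495819821187 jig [[0.3961, -0.3349], [0.3996, -0.3014], [0.4045, -0.2663]]
top fence 119 [(400, 4), (432, 35), (436, 44), (440, 36)]
   rect ((530.5123291015625, 30.264373779296875), (10.341034889221191, 93.86611938476562), 37.48091506958008) 0.06842684500870178 jig [[0.4331, -0.3455], [0.4378, -0.3012], [0.4433, -0.2547]]
board [[ 0.28795444 -0.46355024]
 [ 0.55863367 -0.20370508]]
tool offset mm [ 86.9  -6.9 247.2] yaw 37.77 rotz 4.37
```

apply_moves:
  moves:
    - {"jaw": 0.8,"offset": [0,0,0],"rot": [0,0,4.4]}
    - {"jaw": 0.8,"offset": [43,-7,30],"rot": [0,0,0]}
    - {"jaw": 0.8,"offset": [43,-6,40],"rot": [0,0,0]}
    - {"jaw": 0.8,"offset": [0,0,50],"rot": [0,0,0]}
    - {"jaw": 0.8,"offset": [0,0,40],"rot": [0,0,0]}

```text
time_s: 6.25
eef_pos: [0.47, 0.2407, 0.0957]
eef_rot: [0.0, 0.958, 0.287, -0.001]
wrist_force: [1.1, -0.1, -0.8]
opening: 0.797
grasp_force: 0.0
```

```bash
python3 - <<'E'
from h import *
T=tcp();print(T[:3,3],obs()['opening']); rel([.4701,.2417,.011],33.4)
E
```

```text
[0.47003082 0.24068614 0.09568604] 0.7972306628706768
tool offset mm [ 0.8 -0.8 84.7] yaw 33.32 rotz -0.08
```

apply_moves:
  moves:
    - {"jaw": 0.8,"offset": [1,-1,35],"rot": [0,0,0]}
    - {"jaw": 0.8,"offset": [0,0,31],"rot": [0,0,0]}
    - {"jaw": 0.8,"offset": [0,0,20],"rot": [0,0,0]}
    - {"jaw": 0.8,"offset": [0,0,0],"rot": [0,0,0]}
    - {"jaw": 0.2,"offset": [0,0,0],"rot": [0,0,0]}

```text
time_s: 6.88
eef_pos: [0.471, 0.2429, 0.0129]
eef_rot: [0.0, 0.958, 0.287, 0.0]
wrist_force: [-0.0, 1.1, -0.2]
opening: 0.6
grasp_force: 0.0
```

apply_moves:
  moves:
    - {"jaw": 0,"offset": [0,0,0],"rot": [0,0,0]}
    - {"jaw": 0,"offset": [0,0,0],"rot": [0,0,0]}
    - {"jaw": 0,"offset": [0,0,0],"rot": [0,0,0]}
    - {"jaw": 0,"offset": [0,0,0],"rot": [0,0,0]}
    - {"jaw": 0,"offset": [0,0,0],"rot": [0,0,0]}

```text
time_s: 7.5
eef_pos: [0.4712, 0.2437, 0.0136]
eef_rot: [0.0, 0.958, 0.288, 0.001]
wrist_force: [-0.0, -2.6, 6.4]
opening: 0.414
grasp_force: 60.4
```

The mount is gripped: the opening reads 35 mm with 60 N on the pads. I lift it and carry it to a spot 35 mm in front of the plate.

apply_moves:
  moves:
    - {"jaw": 0,"offset": [0,0,-20],"rot": [0,0,0]}
    - {"jaw": 0,"offset": [0,0,-40],"rot": [0,0,0]}
    - {"jaw": 0,"offset": [0,0,-37],"rot": [0,0,-4]}
    - {"jaw": 0,"offset": [-30,35,0],"rot": [0,0,0]}
    - {"jaw": 0,"offset": [-36,42,0],"rot": [0,0,0]}

```text
time_s: 8.12
eef_pos: [0.4642, 0.1421, 0.11]
eef_rot: [0.0, 0.947, 0.322, 0.001]
wrist_force: [1.7, -1.1, -1.3]
opening: 0.414
grasp_force: 60.2
```

apply_moves:
  moves:
    - {"jaw": 0,"offset": [-36,42,0],"rot": [0,0,0]}
    - {"jaw": 0,"offset": [-36,42,0],"rot": [0,0,0]}
    - {"jaw": 0,"offset": [-35,42,0],"rot": [0,0,0]}
    - {"jaw": 0,"offset": [0,0,0],"rot": [0,0,0]}
    - {"jaw": 0,"offset": [0,0,0],"rot": [0,0,0]}

```text
time_s: 8.75
eef_pos: [0.4556, -0.0223, 0.1091]
eef_rot: [-0.0, 0.947, 0.321, -0.0]
wrist_force: [0.3, 0.3, -1.5]
opening: 0.412
grasp_force: 60.4
```

```bash
python3 - <<'E'
from h import *
im,d,K,D,C=shot('wrist'); save(im,'w3'); T=tcp();o=obs();print(T[:3,3],o['opening'],o['wrist_force'])
rel([.4574,-.0223,.0256],37.5)
P,r,c=cloud(d,K,D,C)
Q=(P-T[:3,3])@T[:3,:3]*1000
u=Q[(P[:,2]>.058)&(P[:,2]<.0645)&(Q[:,0]>25)&(Q[:,0]<60)&(abs(Q[:,1])<60)]
print('plate tool',len(u),cv2.minAreaRect(u[:,:2].astype(np.float32)) if len(u)>10 else '')
u=Q[(P[:,2]>.0655)&(P[:,2]<.071)&(Q[:,0]>60)&(Q[:,0]<110)&(abs(Q[:,1])<80)]
print('fence tool',len(u),cv2.minAreaRect(u[:,:2].astype(np.float32)) if len(u)>10 else '')
top=P[:,2]>T[2,3]+.03
u=Q[(abs(Q[:,0])<30)&(abs(Q[:,1])<30)&(Q[:,2]<-30)&(Q[:,2]>-45)]
print('mount top tool',len(u),np.percentile(u,[1,50,99],axis=0).round(1).tolist() if len(u) else '')
E
```

```text
[ 0.45562701 -0.02177986  0.10907528] 0.4120774887122603 [ 0.0932581  -0.07358874 -1.68398855]
tool offset mm [ 1.1  1.6 83.5] yaw 37.48 rotz -0.02
plate tool 2422 ((53.191429138183594, 2.137439727783203), (8.179880142211914, 70.15428924560547), 0.14745189249515533)
fence tool 5141 ((91.00216674804688, 2.0968093872070312), (96.132080078125, 10.201427459716797), 89.8297348022461)
mount top tool 10565 [[-12.5, -26.2, -44.4], [3.9, -0.5, -36.2], [13.0, 26.5, -30.4]]
```

View pics/w3.png

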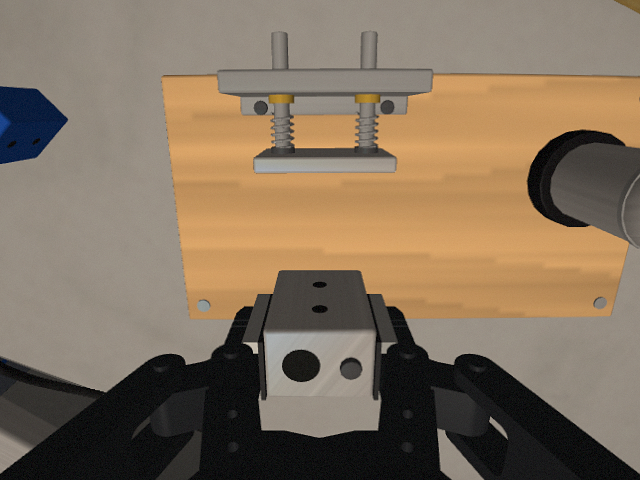

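The view shows the mount held square at (320,340) with its drilled face (two holes, one above the other) towards the plate at (325,160). I shift 2 mm sideways and lower it to just above the board.

apply_moves:
  moves:
    - {"jaw": 0,"offset": [0,2,30],"rot": [0,0,0]}
    - {"jaw": 0,"offset": [0,0,30],"rot": [0,0,0]}
    - {"jaw": 0,"offset": [0,0,15],"rot": [0,0,0]}
    - {"jaw": 0,"offset": [0,0,6],"rot": [0,0,0]}
    - {"jaw": 0,"offset": [0,0,0],"rot": [0,0,0]}

```text
time_s: 9.43
eef_pos: [0.4574, -0.024, 0.0285]
eef_rot: [0.0, 0.947, 0.321, 0.0]
wrist_force: [0.5, 0.7, -1.4]
opening: 0.415
grasp_force: 60.4
```

apply_moves:
  moves:
    - {"jaw": 0,"offset": [10,0,0],"rot": [0,0,0]}
    - {"jaw": 0,"offset": [10,0,0],"rot": [0,0,0]}
    - {"jaw": 0,"offset": [8,0,0],"rot": [0,0,0]}
    - {"jaw": 0,"offset": [4,0,0],"rot": [0,0,0]}
    - {"jaw": 0,"offset": [0,0,0],"rot": [0,0,0]}

```text
time_s: 10.05
eef_pos: [0.4827, -0.0047, 0.0282]
eef_rot: [-0.0, 0.947, 0.321, -0.0]
wrist_force: [-0.5, 0.8, -2.1]
opening: 0.414
grasp_force: 60.4
```

apply_moves:
  moves:
    - {"jaw": 0,"offset": [0,0,1.5],"rot": [0,0,0]}
    - {"jaw": 0,"offset": [3,0,0],"rot": [0,0,0]}
    - {"jaw": 0,"offset": [3,0,0],"rot": [0,0,0]}
    - {"jaw": 0,"offset": [3,0,0],"rot": [0,0,0]}
    - {"jaw": 0,"offset": [0,0,0],"rot": [0,0,0]}

```text
time_s: 10.68
eef_pos: [0.4892, 0.0003, 0.0267]
eef_rot: [0.0, 0.947, 0.321, -0.001]
wrist_force: [-2.9, -3.8, -0.1]
opening: 0.416
grasp_force: 60.5
```

```bash
python3 - <<'E'
from h import *
o=obs();T=tcp(o);print(T[:3,3],T[:3,:3].T@np.array(o['wrist_force']))
E
```

```text
[4.89246966e-01 3.37966725e-04 2.66561731e-02] [-4.58233034  1.21765757  0.14003775]
```

apply_moves:
  moves:
    - {"jaw": 0,"offset": [2,0,0],"rot": [0,0,0]}
    - {"jaw": 0,"offset": [2,0,0],"rot": [0,0,0]}
    - {"jaw": 0,"offset": [1,0,0],"rot": [0,0,0]}
    - {"jaw": 0,"offset": [0,0,0],"rot": [0,0,0]}
    - {"jaw": 0,"offset": [0,0,0],"rot": [0,0,0]}

```text
time_s: 11.3
eef_pos: [0.4925, 0.0029, 0.0266]
eef_rot: [0.0, 0.947, 0.321, -0.002]
wrist_force: [-6.4, -6.3, 2.4]
opening: 0.413
grasp_force: 60.8
```

```bash
cat > m.py <<'E'
from h import *
im,d,K,D,C=shot('wrist'); save(im,'w4'); 
F=[]
for i in range(4):
    o=obs();T=tcp(o);F.append(T[:3,:3].T@np.array(o['wrist_force'])); ctrl.camera('wrist')
print(T[:3,3],np.round(F,1))
P,r,c=cloud(d,K,D,C)
Q=(P-T[:3,3])@T[:3,:3]*1000
for l,a,b,x0,x1 in(('plate',.058,.0648,14,30),('fence',.066,.071,30,75)):
    u=Q[(P[:,2]>a)&(P[:,2]<b)&(Q[:,0]>x0)&(Q[:,0]<x1)&(abs(Q[:,1])<60)]
    print(l,len(u),cv2.minAreaRect(u[:,:2].astype(np.float32)) if len(u)>10 else '')
E
python3 m.py
```

```text
[0.49251296 0.00288628 0.02662533] [[ -9.7   1.   -3.4]
 [ -9.1   0.6  -2.1]
 [-10.    1.5  -3.5]
 [ -9.8   1.9  -2.7]]
plate 5443 ((17.84635353088379, -0.8926811218261719), (70.50957489013672, 7.768179893493652), 89.9055404663086)
fence 11928 ((46.72203063964844, -0.7287826538085938), (96.1654281616211, 10.300464630126953), 89.95011138916016)
```

View pics/w4.png

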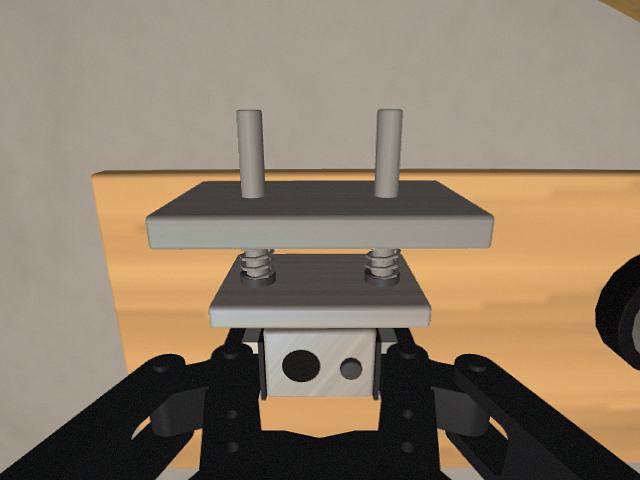

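The mount lies flat against the plate at (320,320). The plate is pushed back 8.9 mm with about 9.7 N, and the mount is about 1 mm off its middle. I hold it there a moment, then hand in.

apply_moves:
  moves:
    - {"jaw": 0,"offset": [0,0,0],"rot": [0,0,0]}
    - {"jaw": 0,"offset": [0,0,0],"rot": [0,0,0]}
    - {"jaw": 0,"offset": [0,0,0],"rot": [0,0,0]}
    - {"jaw": 0,"offset": [0,0,0],"rot": [0,0,0]}
    - {"jaw": 0,"offset": [0,0,0],"rot": [0,0,0]}

```text
time_s: 12.18
eef_pos: [0.4925, 0.0029, 0.0266]
eef_rot: [0.0, 0.947, 0.321, -0.002]
wrist_force: [-6.6, -6.7, 2.2]
opening: 0.416
grasp_force: 60.8
```

```bash
python3 -c "
from h import *
o=obs();print(tcp(o)[:3,:3].T@np.array(o['wrist_force']),o['grasp_force']);print(ctrl.hand_in())"
```

```text
[-9.3284834   1.24729775 -2.17209408] 60.751880407333374
the job is handed in; nothing more can be done
None
```

I handed the job in at about 12 s (no verdict was returned): the cap was pressed to its stop and released (its return up was not separately checked), and the gripper still holds the rod mount square to the plate, about 1 mm off its middle, at about 9.5 N with the plate 8.9 mm back.

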